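Stand the fallen instruction stand back up

TASK

The instruction stand on the electronics bench has fallen onto its back, and the orange jar stands where its blue foot must come down. With closed fingertips, slide the jar along the bench until it is well clear of that spot, still upright, then push the blue foot over so that the stand tips back up and stands on its foot about where it fell. Push gently, do not pinch, lift or carry anything, and leave the other things alone.

Things in the scene. Friction and masses are not known exactly. Their poses are not given: they have to be found in the camera images.
- stand: L-shaped stand, 0.4-0.8 kg, fallen: grey panel 180 x 120 x 5 mm flat on the bench, blue foot plate 120 wide, 110 long, 10 thick, upright at one end. Origin: corner line of the L, on the bench, mid-width. Axes while fallen: x from foot along panel (panel x 0..180 mm, foot x 0..10), y across (-60..60), z up (foot z 0..110). Once stood up, x points up and z forward along the foot
- foot_edge (a point): middle of the foot's free (top) edge, on its face towards the panel (stand frame 10, 0, 110 mm). Push that face near the top towards stand -x with 1-3 N: the stand pivots on its corner line, past about 30 degrees falls onto its foot by itself, panel swinging up. The foot lands on x -110..0, y -60..60 mm of the fallen frame. Pushed slowly, it hardly slides
- jar: closed orange plastic jar with an orange lid, 52 mm across, 45 mm tall, 0.1 to 0.2 kg, upright on the bench on the side of the foot away from the panel. Origin: centre of its underside, z up. Slides when pushed low (under 20 mm height) and stops at once
- tool_cup: bystander: black cup 72 mm across, 90 mm tall, with handles sticking up to 173 mm. Origin: centre of its underside
- bottle: bystander: white bottle with blue cap, 56 mm across, 120 mm tall. Origin: centre of its underside
- module: bystander: closed aluminium box 100 x 65 x 36 mm, with three brass studs on one end. Origin: centre of its underside

How it is judged:
By the outcome, as a careful person would: the job done as asked, in the order asked, and still so for the second after the job is handed in, with the robot touching nothing.
It also fails if it takes over 51 s, if anything falls off the work surface, if the arm or the gripper's body presses on something with over 40 N, if the wrist force passes 120 N, or if a joint passes its speed limit or range.

ROBOT

A 7-joint arm with a two-finger parallel gripper is mounted at the origin on the work surface. World frame = base frame: x ahead of the robot, y to its left, z up, the work surface at z = 0. Lengths are in m, angles in rad, forces in N, time in s.
With the tool pointing down it reaches from about 0.425 to 0.875 m from the base axis. Payload 9.9 kg.
Tool frame: the origin (TCP) lies at the very end of the fingers, on their centre line; the grasp point (between the pads) lies 19 mm behind it; z points along the fingers, y is the line along which they close (so a half turn about z gives the same grasp; the last joint's range is limited). The gripper opens to 85 mm and grips with 20 to 120 N. Pads are 22 mm wide; open, the fingers measure 114 mm over their backs; the gripper's body (76 mm by 85 mm) begins 54 mm behind the grasp point. The pads swing forward as they close: fully open they stand 13 mm farther back than shut.
Start: joints at [1.069, 0.576, 0.025, 1.437, -0.015, 1.129, -0.057], TCP at [0.274, -0.617, 0.231] pointing down, gripper open.
Joint ranges: [-2.76, 2.76], [-0.34, 2.15], [-1.52, 1.57], [0.19, 2.46], [-1.09, 4.23], [0.17, 1.99], [-2.82, 2.82]. Speed limits (rad/s): [2.22, 2.22, 3.01, 3.01, 3.14, 3.14, 3.14].

INTERFACE

Orientations are given as a unit quaternion [w, x, y, z].
In Python, from bench import manip, imaging, order gives the robot as it stands.
- The arm moves only by the shell command python3 -m handwheel 'ROWS' [FORCE]. ROWS is JSON, a list of rows, each an object of numbers: "fingers": the closure, from 0 (fully open) to 1 (shut); "x", "y", "z": the shift along the world's x, y, z in cm; "ax", "ay", "az": the turn, a rotation vector about the world's x, y, z in rad. A call has 1 to 20 rows; each row shifts and turns the commanded pose from where the row before left it; what a row does not reach is not made up. A row lasts 1/10 s, in which the tool goes at most 50 mm and 8.59 degrees, less where a joint would pass 70% of its speed; a pose out of reach is approached as far as the arm can. A call is refused whole if a number of a shift passes 5 or a number of a turn 0.15, either way. A call with a gripper value outside its range is refused whole. The fingers move at their own pace and stop on an object; FORCE is the grip in N (left out, the last holds). Time passes only in rows, so rows that do not move let the fingers close. It gives the time, the measured TCP pose, the force, the opening and the grip force at its end, in the units of the state.
- manip.get_obs(): the state, without advancing time (a new reading comes with each control period).
- imaging.capture(name): name is "side" or "top"; returns (picture, depth): 420x560x3 uint8, red, green, blue; 420x560 float32, m along the optical axis (not along the pixel's ray), 0 where there is no reading.
- imaging.camera_info(name): a dict with "camera_matrix" (3x3 intrinsics, pixels), "k1" (the pictures are not rectified: a ray, as slopes to the right and down, at radius r is drawn at 1 + k1 r^2 times it, then the intrinsics apply), "position" and "orientation" of the camera in the world. Camera axes: x right, y up, looking along -z (the intrinsics and any distortion apply to the point x, -y, -z); pixel columns grow to the right and rows downward; lengths in m; the calibration is good to about 2 mm. A picture is of the moment at which its call begins. camera_info takes no time and is no camera call.
- order.job_done(): hands the job in; it is judged then, once.
The state is a dict: "time": time; "joint_pos": joint angles; "dq": joint speeds; "joint_efforts": joint torques, N m; "ee_pos": TCP position; "eef_rot": TCP orientation; "contact_force": force on the tool from outside, world axes, zero at the start; "ft_torque": the same for the moment, N m; "gripper_width": finger opening in m; "finger_force": force on a finger pad.
Only numpy, scipy, OpenCV 4.12 (cv2) and the standard library are available. Lean on these libraries where they do the work, as an engineer would, in place of code of your own. Each camera call takes 0.05 s, during which the arm holds its last target. There are 200 camera calls.

## Working session

There is one attempt and no reset: what is moved stays moved. The work goes in short steps, Python scripts to look and compute and a shell command to move; the robot and the scene stay as the last step left them, time stands still between calls to the robot, and variables do not carry over. Pictures are saved under pics/ and viewed, at most 10 in all, crops included, and the job is handed in when it is done.

```bash
mkdir -p pics; ls; cat > h.py <<'E'
import numpy as np, cv2
from scipy.spatial.transform import Rotation as R
from bench import manip, imaging, order
def cam(n):
    i=imaging.camera_info(n);K=np.array(i["camera_matrix"]);q=i["orientation"]
    return K,i["k1"],np.array(i["position"]),R.from_quat([q[1],q[2],q[3],q[0]]).as_matrix()
def rays(n,uv):
    K,k1,p,M=cam(n);uv=np.asarray(uv,float).reshape(-1,1,2)
    s=cv2.undistortPointsIter(uv,K,np.array([k1,0,0,0,0.]),None,None,(3,50,1e-9)).reshape(-1,2)
    return p,np.c_[s[:,0],-s[:,1],-np.ones(len(s))]@M.T
def onplane(n,uv,z):
    p,d=rays(n,uv);return p+d*((z-p[2])/d[:,2])[:,None]
def cloud(n,dep):
    v,u=np.mgrid[0:dep.shape[0],0:dep.shape[1]]
    p,d=rays(n,np.c_[u.ravel(),v.ravel()]);return (p+d*dep.reshape(-1,1)).reshape(*dep.shape,3)
def shot(n,f):
    a,d=imaging.capture(n);cv2.imwrite(f"pics/{f}.png",cv2.cvtColor(a,cv2.COLOR_RGB2BGR));np.savez(f"pics/{f}.npz",a=a,d=d);return a,d
E
python3 - <<'E'
from h import *
for n in("top","side"):
    shot(n,n+"0");print(n,cam(n)[2],cam(n)[3][:,2])
o=manip.get_obs();print(o["time"],o["ee_pos"],o["eef_rot"],o["contact_force"])
E
```

```text
pics
top [0.44261764 0.07566025 1.33862316] [-0.0967046   0.00815897  0.99527969]
side [0.24413634 0.73331203 1.02553403] [-0.28314296  0.56910488  0.77197779]
0.1 [ 0.27371515 -0.61656056  0.2305258 ] [-7.37814446e-04  9.78261035e-01  2.07375917e-01 -1.80603856e-04] [-0.59268708  1.05720839 -0.41895209]
```

View pics/top0.png

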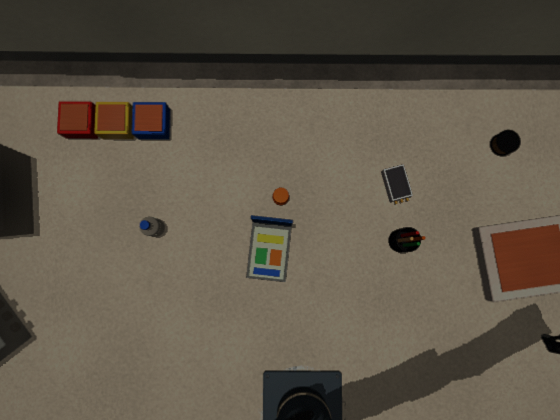

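View pics/side0.png

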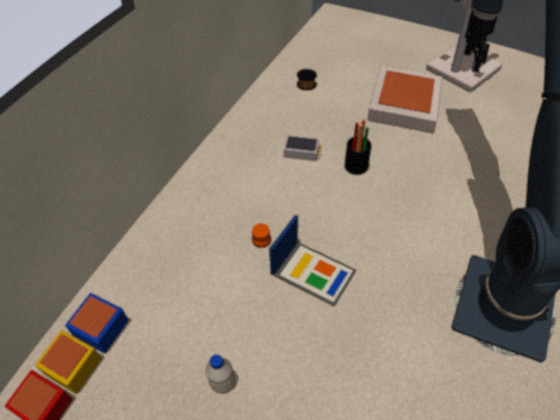

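The top view shows the jar at (281,196), the foot edge at about (272,220), and the panel running down to (267,279) towards the robot. The bottle is at (150,227), the cup at (405,240) and the module at (397,184). In the side view the jar is at (261,236) and the foot at (285,245).

```bash
cat > meas.py <<'E'
from h import *
def comp(m,near=None):
    n,l,s,c=cv2.connectedComponentsWithStats(m.astype(np.uint8))
    k=[i for i in range(1,n) if s[i,4]>30]
    b=min(k,key=lambda i:np.hypot(*(c[i]-near)));return l==b,c[b]
def tri(u1,u2):
    p1,d1=rays("top",[u1]);p2,d2=rays("side",[u2]);A=np.c_[d1[0],-d2[0]]
    t=np.linalg.lstsq(A,p2-p1,rcond=None)[0];a=p1+t[0]*d1[0];b=p2+t[1]*d2[0];return (a+b)/2,np.linalg.norm(a-b)
E
python3 - <<'E'
from meas import *
D={n:np.load(f"pics/{n}0.npz") for n in("top","side")}
for n,jn,fn in(("top",(281,196),(272,220)),("side",(261,236),(285,245))):
    a=D[n]["a"];P=cloud(n,D[n]["d"]);h=cv2.cvtColor(a,cv2.COLOR_RGB2HSV)
    m,c=comp((h[...,0]<14)&(h[...,1]>190)&(h[...,2]>90),jn);q=P[m]
    top=q[q[:,2]>np.percentile(q[:,2],95)-.006]
    print(n,"jar px",c,"top z",np.median(top[:,2]),"ctr",(top.min(0)+top.max(0))/2,"ext",np.ptp(top,0)[:2])
    m,c=comp((h[...,0]>98)&(h[...,0]<128)&(h[...,1]>130)&(P[...,2]>.025),fn);q=P[m]
    print(n,"foot",c,m.sum(),"zmax",np.percentile(q[:,2],98),q.min(0),q.max(0))
    r=cv2.minAreaRect(q[:,:2].astype(np.float32)*1000);print(r,cv2.boxPoints(r).round().tolist())
    r=cv2.minAreaRect(np.argwhere(m)[:,::-1].astype(np.float32));print("px",cv2.boxPoints(r).round(1).tolist())
    # stuff above bench within area
    for nm,(x0,x1,y0,y1) in dict(panel=(.3,.62,-.05,.2)).items():
        k=(P[...,2]>.002)&(P[...,2]<.012)&(P[...,0]>x0)&(P[...,0]<x1)&(P[...,1]>y0)&(P[...,1]<y1)
        kk,_=comp(cv2.morphologyEx(k.astype(np.uint8),cv2.MORPH_OPEN,np.ones((3,3))),(267,250) if n=="top" else (315,270))
        r=cv2.minAreaRect(P[kk][:,:2].astype(np.float32)*1000);print(nm,kk.sum(),r,cv2.boxPoints(r).round().tolist(),np.median(P[kk][:,2]))
P=cloud("top",D["top"]["d"])
print("bench z",np.median(P[300:340,150:220,2]))
for nm,(u,v,w) in dict(bottle=(150,227,14),cup=(405,240,22),module=(397,184,22)).items():
    q=P[v-w:v+w,u-w:u+w].reshape(-1,3);q=q[q[:,2]>.015];print(nm,q.min(0),q.max(0))
E
```

```text
top jar px [280.40697674 194.88372093] top z 0.04555921337658053 ctr [0.62971636 0.06484455 0.04643979] ext [0.04214921 0.04454534]
top foot [271.33653846 220.26442308] 208 zmax 0.1140898722020044 [0.44261764 0.03498389 0.02565   ] [0.56061282 0.1480574  1.33862316]
((525.6119384765625, 74.58795166015625), (138.4022216796875, 91.66049194335938), 32.77531814575195) [[443.0, 76.0], [492.0, -1.0], [609.0, 74.0], [559.0, 151.0]]
px [[250.5, 220.60000610351562], [251.10000610351562, 215.5], [291.29998779296875, 219.89999389648438], [290.79998779296875, 225.10000610351562]]
panel 1727 ((464.0397644042969, 100.47740173339844), (121.87371063232422, 169.51126098632812), 84.22307586669922) [[374.0, 48.0], [542.0, 31.0], [554.0, 153.0], [386.0, 170.0]] 0.006181387734370158
side jar px [260.55140187 235.04361371] top z 0.04625113618914678 ctr [0.44872405 0.38879544 0.53418671] ext [0.40917541 0.68903319]
side foot [283.14573643 243.58914729] 645 zmax 0.1132161500229593 [0.24413634 0.0359535  0.02504199] [0.56333857 0.73331203 1.02553403]
((423.29376220703125, 395.88134765625), (58.86296463012695, 761.8153076171875), 23.547595977783203) [[244.0, 733.0], [548.0, 35.0], [602.0, 58.0], [298.0, 757.0]]
px [[260.29998779296875, 261.5], [294.20001220703125, 214.6999969482422], [307.20001220703125, 224.10000610351562], [273.29998779296875, 271.0]]
panel 2749 ((465.8999328613281, 99.36126708984375), (126.33361053466797, 172.3909912109375), 83.84200286865234) [[373.0, 46.0], [545.0, 27.0], [558.0, 153.0], [387.0, 171.0]] 0.006683587699309657
bench z 0.0001436183197836005
bottle [0.44261764 0.07566025 0.01565532] [0.56126777 0.46803514 1.33862316]
cup [ 0.44261764 -0.33258419  0.01660363] [0.53382209 0.07566025 1.33862316]
module [ 0.44261764 -0.32991526  0.01530374] [0.72780803 0.07566025 1.33862316]
```

```bash
python3 -m handwheel '[{"fingers":1,"x":1.8,"y":3.8,"az":-0.026},{"fingers":1,"x":1.8,"y":3.8,"az":-0.026},{"fingers":1,"x":1.8,"y":3.8,"az":-0.026},{"fingers":1,"x":1.8,"y":3.8,"az":-0.026},{"fingers":1,"x":1.8,"y":3.8,"az":-0.026},{"fingers":1,"x":1.8,"y":3.8,"az":-0.026},{"fingers":1,"x":1.8,"y":3.8,"az":-0.026},{"fingers":1,"x":1.8,"y":3.8,"az":-0.026},{"fingers":1,"x":1.8,"y":3.8,"az":-0.026},{"fingers":1,"x":1.8,"y":3.8,"az":-0.026},{"fingers":1,"x":1.8,"y":3.8,"az":-0.026},{"fingers":1,"x":1.8,"y":3.8,"az":-0.026},{"fingers":1,"x":1.8,"y":3.8,"az":-0.026},{"fingers":1,"x":1.8,"y":3.8,"az":-0.026},{"fingers":1,"x":1.8,"y":3.8,"az":-0.026},{"fingers":1,"x":1.8,"y":3.8,"az":-0.026},{"fingers":1,"x":1.8,"y":3.8,"az":-0.026},{"fingers":1,"x":1.8,"y":3.8,"az":-0.026},{"fingers":1,"x":1.8,"y":3.8,"az":-0.026},{"fingers":1,"x":1.8,"y":3.8,"az":-0.026}]' 20
```

```text
validation failed for argument at $[0]...
```

```bash
python3 -m handwheel '[{"fingers":1.0,"x":1.8,"y":3.8,"z":0,"ax":0,"ay":0,"az":-0.026}]' 20; python3 -m handwheel --help
```

```text
time: 0.2
ee_pos: [0.2878, -0.5825, 0.2301]
eef_rot: [0.001, 0.982, 0.191, -0.002]
contact_force: [0.7, -0.3, 0.5]
gripper_width: 0.073
finger_force: 0.0invalid input: not JSON, or not a number
```

All keys are required.

```bash
python3 -m handwheel '[{"fingers":1,"x":1.8,"y":3.8,"z":0,"ax":0,"ay":0,"az":-0.026},{"fingers":1,"x":1.8,"y":3.8,"z":0,"ax":0,"ay":0,"az":-0.026},{"fingers":1,"x":1.8,"y":3.8,"z":0,"ax":0,"ay":0,"az":-0.026},{"fingers":1,"x":1.8,"y":3.8,"z":0,"ax":0,"ay":0,"az":-0.026},{"fingers":1,"x":1.8,"y":3.8,"z":0,"ax":0,"ay":0,"az":-0.026},{"fingers":1,"x":1.8,"y":3.8,"z":0,"ax":0,"ay":0,"az":-0.026},{"fingers":1,"x":1.8,"y":3.8,"z":0,"ax":0,"ay":0,"az":-0.026},{"fingers":1,"x":1.8,"y":3.8,"z":0,"ax":0,"ay":0,"az":-0.026},{"fingers":1,"x":1.8,"y":3.8,"z":0,"ax":0,"ay":0,"az":-0.026},{"fingers":1,"x":1.8,"y":3.8,"z":0,"ax":0,"ay":0,"az":-0.026},{"fingers":1,"x":1.8,"y":3.8,"z":0,"ax":0,"ay":0,"az":-0.026},{"fingers":1,"x":1.8,"y":3.8,"z":0,"ax":0,"ay":0,"az":-0.026},{"fingers":1,"x":1.8,"y":3.8,"z":0,"ax":0,"ay":0,"az":-0.026},{"fingers":1,"x":1.8,"y":3.8,"z":0,"ax":0,"ay":0,"az":-0.026},{"fingers":1,"x":1.8,"y":3.8,"z":0,"ax":0,"ay":0,"az":-0.026},{"fingers":1,"x":1.8,"y":3.8,"z":0,"ax":0,"ay":0,"az":-0.026},{"fingers":1,"x":1.8,"y":3.8,"z":0,"ax":0,"ay":0,"az":-0.026},{"fingers":1,"x":1.8,"y":3.8,"z":0,"ax":0,"ay":0,"az":-0.026},{"fingers":1,"x":1.8,"y":3.8,"z":0,"ax":0,"ay":0,"az":-0.026},{"fingers":1,"x":0,"y":0,"z":0,"ax":0,"ay":0,"az":0}]'
```

```text
time: 2.2
ee_pos: [0.6343, 0.1508, 0.23]
eef_rot: [-0.002, 0.999, -0.047, -0.001]
contact_force: [0.2, -0.5, 0.4]
gripper_width: 0.0001
finger_force: 0.0
```

```bash
python3 -m handwheel '[{"fingers":1,"x":0.2,"y":0,"z":-2.5,"ax":0,"ay":0,"az":-0.01},{"fingers":1,"x":0.2,"y":0,"z":-2.5,"ax":0,"ay":0,"az":0},{"fingers":1,"x":0,"y":0,"z":-2.5,"ax":0,"ay":0,"az":0},{"fingers":1,"x":0,"y":0,"z":-2.5,"ax":0,"ay":0,"az":0},{"fingers":1,"x":0,"y":0,"z":-2.5,"ax":0,"ay":0,"az":0},{"fingers":1,"x":0,"y":0,"z":-2.5,"ax":0,"ay":0,"az":0},{"fingers":1,"x":0,"y":0,"z":-2.5,"ax":0,"ay":0,"az":0},{"fingers":1,"x":0,"y":0,"z":-2,"ax":0,"ay":0,"az":0},{"fingers":1,"x":0,"y":0,"z":-1.5,"ax":0,"ay":0,"az":0},{"fingers":1,"x":0,"y":0,"z":-1,"ax":0,"ay":0,"az":0},{"fingers":1,"x":0,"y":0,"z":0,"ax":0,"ay":0,"az":0},{"fingers":1,"x":0,"y":0,"z":0,"ax":0,"ay":0,"az":0}]'
python3 - <<'E'
from h import *
shot("side","side1")
E
```

```text
time: 3.4
ee_pos: [0.6382, 0.1431, 0.0118]
eef_rot: [-0.0, 0.998, -0.056, 0.0]
contact_force: [-0.0, -0.1, 0.5]
gripper_width: 0.0002
finger_force: 0.0
```

View pics/side1.png

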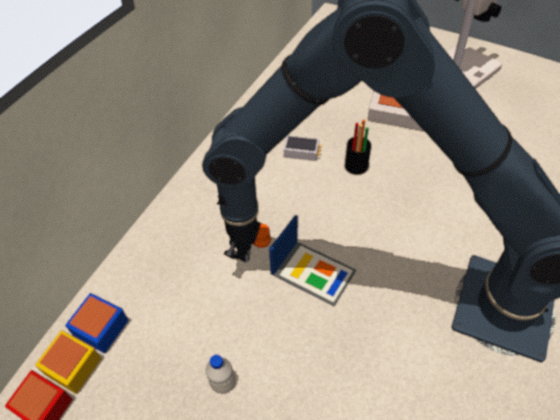

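The gripper at (237,250) is beside the jar at (262,236), clear of the foot. Starting the push towards -y.

```bash
python3 -m handwheel '[{"fingers":1,"x":-0.1,"y":-1,"z":0,"ax":0,"ay":0,"az":0},{"fingers":1,"x":-0.1,"y":-1,"z":0,"ax":0,"ay":0,"az":0},{"fingers":1,"x":-0.1,"y":-0.6,"z":0,"ax":0,"ay":0,"az":0},{"fingers":1,"x":-0.05,"y":-0.5,"z":0,"ax":0,"ay":0,"az":0},{"fingers":1,"x":-0.05,"y":-0.5,"z":0,"ax":0,"ay":0,"az":0},{"fingers":1,"x":-0.05,"y":-0.5,"z":0,"ax":0,"ay":0,"az":0},{"fingers":1,"x":-0.05,"y":-0.5,"z":0,"ax":0,"ay":0,"az":0},{"fingers":1,"x":-0.05,"y":-0.5,"z":0,"ax":0,"ay":0,"az":0},{"fingers":1,"x":-0.05,"y":-0.5,"z":0,"ax":0,"ay":0,"az":0},{"fingers":1,"x":-0.05,"y":-0.5,"z":0,"ax":0,"ay":0,"az":0},{"fingers":1,"x":-0.05,"y":-0.5,"z":0,"ax":0,"ay":0,"az":0},{"fingers":1,"x":-0.05,"y":-0.5,"z":0,"ax":0,"ay":0,"az":0},{"fingers":1,"x":-0.05,"y":-0.5,"z":0,"ax":0,"ay":0,"az":0}]'
python3 - <<'E'
from meas import *
a,d=shot("top","top2");h=cv2.cvtColor(a,cv2.COLOR_RGB2HSV)
m=(h[...,0]<14)&(h[...,1]>190)&(h[...,2]>60);m[:170]=0;m[235:]=0;m[:,:240]=0;m[:,380:]=0
print(m.sum());P=cloud("top",d)[m];P=P[P[:,2]>.02];print(P.min(0),P.max(0))
E
```

```text
time: 4.75
ee_pos: [0.6299, 0.0667, 0.0113]
eef_rot: [-0.0, 0.998, -0.056, 0.0]
contact_force: [0.9, 0.6, -0.4]
gripper_width: 0.0002
finger_force: 0.4
0Traceback (most recent call last):
  File "<stdin>", line 4, in <module>
    return umr_minimum(a, axis, None, out, keepdims, initial, where)
ValueError: zero-size array to reduction operation minimum which has no identity
```

```bash
python3 -c "
import cv2;i=cv2.imread('pics/top2.png')[130:310,180:400];cv2.imwrite('pics/top2c.png',cv2.resize(i,None,fx=3,fy=3))"
```

```text
(no output)
```

View pics/top2c.png

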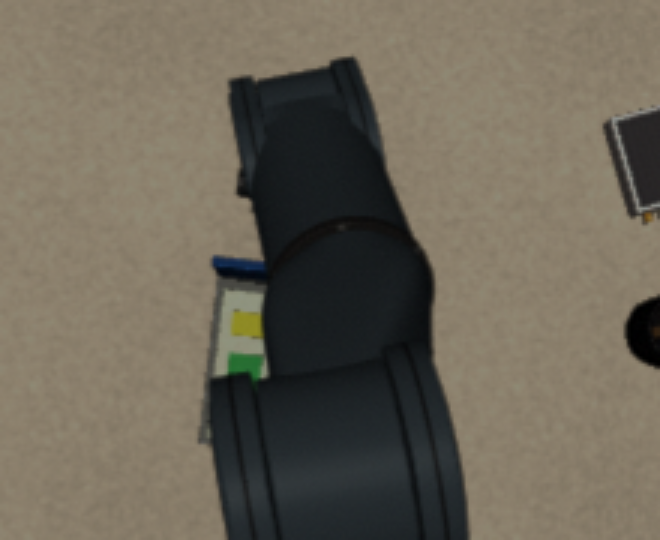

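The arm hides the jar from above; the stand is unmoved. I'll continue and check from the side.

```bash
python3 -m handwheel '[{"fingers":1,"x":-0.05,"y":-0.5,"z":0,"ax":0,"ay":0,"az":0},{"fingers":1,"x":-0.05,"y":-0.5,"z":0,"ax":0,"ay":0,"az":0},{"fingers":1,"x":-0.05,"y":-0.5,"z":0,"ax":0,"ay":0,"az":0},{"fingers":1,"x":-0.05,"y":-0.5,"z":0,"ax":0,"ay":0,"az":0},{"fingers":1,"x":-0.05,"y":-0.5,"z":0,"ax":0,"ay":0,"az":0},{"fingers":1,"x":-0.05,"y":-0.5,"z":0,"ax":0,"ay":0,"az":0},{"fingers":1,"x":-0.05,"y":-0.5,"z":0,"ax":0,"ay":0,"az":0},{"fingers":1,"x":-0.05,"y":-0.5,"z":0,"ax":0,"ay":0,"az":0},{"fingers":1,"x":-0.05,"y":-0.5,"z":0,"ax":0,"ay":0,"az":0}]'
python3 - <<'E'
from meas import *
a,d=shot("side","side3");h=cv2.cvtColor(a,cv2.COLOR_RGB2HSV);P=cloud("side",d)
m=(h[...,0]<14)&(h[...,1]>170)&(h[...,2]>60)&(P[...,2]<.06)&(P[...,0]>.55)&(P[...,1]>-.15)
q=P[m];print(m.sum(),q.min(0) if len(q) else 0,q.max(0) if len(q) else 0)
cv2.imwrite("pics/side3c.png",cv2.resize(cv2.cvtColor(a[140:320,180:400],cv2.COLOR_RGB2BGR),None,fx=3,fy=3))
E
```

```text
time: 5.7
ee_pos: [0.6253, 0.0216, 0.0113]
eef_rot: [-0.0, 0.998, -0.056, -0.0]
contact_force: [0.2, 1.1, 0.8]
gripper_width: -0.0001
finger_force: 0.3
680 [ 0.59986035 -0.03060823  0.00437646] [0.90864824 0.72954684 0.05999954]
```

View pics/side3c.png

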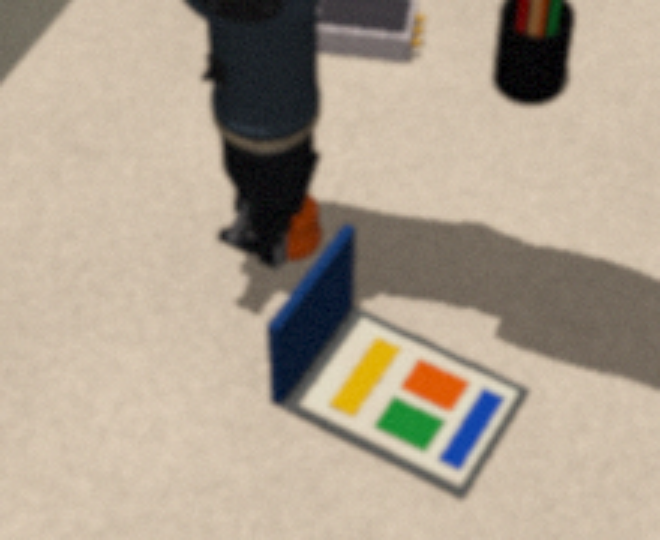

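The jar is just beyond the fingers, upright and moving with them, with its near edge at x of about 0.60. The stand is undisturbed. I'll finish the push, back off and lift.

```bash
python3 -m handwheel '[{"fingers":1,"x":-0.05,"y":-0.5,"z":0,"ax":0,"ay":0,"az":0},{"fingers":1,"x":-0.05,"y":-0.5,"z":0,"ax":0,"ay":0,"az":0},{"fingers":1,"x":-0.05,"y":-0.5,"z":0,"ax":0,"ay":0,"az":0},{"fingers":1,"x":-0.05,"y":-0.5,"z":0,"ax":0,"ay":0,"az":0},{"fingers":1,"x":-0.05,"y":-0.5,"z":0,"ax":0,"ay":0,"az":0},{"fingers":1,"x":-0.05,"y":-0.5,"z":0,"ax":0,"ay":0,"az":0},{"fingers":1,"x":-0.05,"y":-0.5,"z":0,"ax":0,"ay":0,"az":0},{"fingers":1,"x":-0.05,"y":-0.5,"z":0,"ax":0,"ay":0,"az":0},{"fingers":1,"x":0,"y":0,"z":0,"ax":0,"ay":0,"az":0},{"fingers":1,"x":0.1,"y":1,"z":0,"ax":0,"ay":0,"az":0},{"fingers":1,"x":0.1,"y":1,"z":0,"ax":0,"ay":0,"az":0},{"fingers":1,"x":0,"y":0.5,"z":3,"ax":0,"ay":0,"az":0},{"fingers":1,"x":0,"y":0,"z":4,"ax":0,"ay":0,"az":0},{"fingers":1,"x":0,"y":0,"z":4,"ax":0,"ay":0,"az":0},{"fingers":1,"x":0,"y":0,"z":4,"ax":0,"ay":0,"az":0},{"fingers":1,"x":0,"y":0,"z":4,"ax":0,"ay":0,"az":0},{"fingers":1,"x":0,"y":0,"z":2,"ax":0,"ay":0,"az":0}]'
python3 - <<'E'
from meas import *
a,d=shot("side","side4");h=cv2.cvtColor(a,cv2.COLOR_RGB2HSV);P=cloud("side",d)
m=(h[...,0]<14)&(h[...,1]>170)&(h[...,2]>60)&(P[...,2]<.06)&(P[...,2]>.003)&(P[...,0]>.55)&(P[...,0]<.7)&(P[...,1]>-.15)&(P[...,1]<.2)
m,_=comp(m,(275,215));q=P[m];print(m.sum(),q.min(0),q.max(0))
k=(P[...,2]>.002)&(P[...,2]<.012)&(P[...,0]>.3)&(P[...,0]<.62)&(P[...,1]>-.05)&(P[...,1]<.2)
kk,_=comp(cv2.morphologyEx(k.astype(np.uint8),cv2.MORPH_OPEN,np.ones((3,3))),(315,270));print(cv2.minAreaRect(P[kk][:,:2].astype(np.float32)*1000))
f=(h[...,0]>98)&(h[...,0]<128)&(h[...,1]>130)&(P[...,2]>.09)&(P[...,2]<.12)&(P[...,0]>.45)&(P[...,0]<.62)&(P[...,1]>0)&(P[...,1]<.2)
q=P[f];print("foot top",f.sum(),q.min(0),q.max(0),np.median(q,0))
E
```

```text
time: 7.45
ee_pos: [0.6246, 0.009, 0.2252]
eef_rot: [-0.001, 0.998, -0.055, 0.002]
contact_force: [0.9, 0.7, -0.9]
gripper_width: 0.0002
finger_force: 0.0
309 [ 0.59565033 -0.07532744  0.00533382] [ 0.63971237 -0.03052951  0.0516398 ]
((465.75653076171875, 99.1942138671875), (126.40243530273438, 172.3865966796875), 83.44248962402344)
foot top 264 [0.54484061 0.03581838 0.09002326] [0.56242095 0.15320039 0.11537449] [0.55277176 0.09811513 0.10850815]
```

The jar is upright with its near edge at y = -0.03, about 54 mm clear of the landing zone. The stand is unmoved. Next I'll bring the tool behind the foot, tilted so its body leans away from the panel's swing.

```bash
python3 -m handwheel '[{"fingers":1,"x":-2.6,"y":1.8,"z":0,"ax":0,"ay":0.06,"az":0},{"fingers":1,"x":-2.6,"y":1.8,"z":0,"ax":0,"ay":0.06,"az":0},{"fingers":1,"x":-2.6,"y":1.8,"z":0,"ax":0,"ay":0.06,"az":0},{"fingers":1,"x":-2.6,"y":1.8,"z":0,"ax":0,"ay":0.06,"az":0},{"fingers":1,"x":-2.6,"y":1.8,"z":0,"ax":0,"ay":0.06,"az":0},{"fingers":1,"x":0,"y":0,"z":0,"ax":0,"ay":0,"az":0},{"fingers":1,"x":0,"y":0,"z":-2,"ax":0,"ay":0,"az":0},{"fingers":1,"x":0,"y":0,"z":-2,"ax":0,"ay":0,"az":0},{"fingers":1,"x":0,"y":0,"z":-2,"ax":0,"ay":0,"az":0},{"fingers":1,"x":0,"y":0,"z":-2,"ax":0,"ay":0,"az":0},{"fingers":1,"x":0,"y":0,"z":-2,"ax":0,"ay":0,"az":0},{"fingers":1,"x":0,"y":0,"z":-2,"ax":0,"ay":0,"az":0},{"fingers":1,"x":0,"y":0,"z":-2,"ax":0,"ay":0,"az":0},{"fingers":1,"x":0,"y":0,"z":0,"ax":0,"ay":0,"az":0},{"fingers":1,"x":0,"y":0,"z":0,"ax":0,"ay":0,"az":0}]'
python3 - <<'E'
from h import *
a,d=shot("side","side5")
cv2.imwrite("pics/side5c.png",cv2.resize(cv2.cvtColor(a[140:320,180:400],cv2.COLOR_RGB2BGR),None,fx=3,fy=3))
o=manip.get_obs();print(o["joint_pos"])
E
```

```text
time: 9.0
ee_pos: [0.4935, 0.0974, 0.0814]
eef_rot: [0.008, 0.987, -0.055, -0.149]
contact_force: [0.2, 0.7, 0.1]
gripper_width: -0.0
finger_force: 0.0
[-0.19426429  0.65876666 -0.06959816  1.79875966 -0.03869382  0.97527468
 -1.9117027 ]
```

View pics/side5c.png

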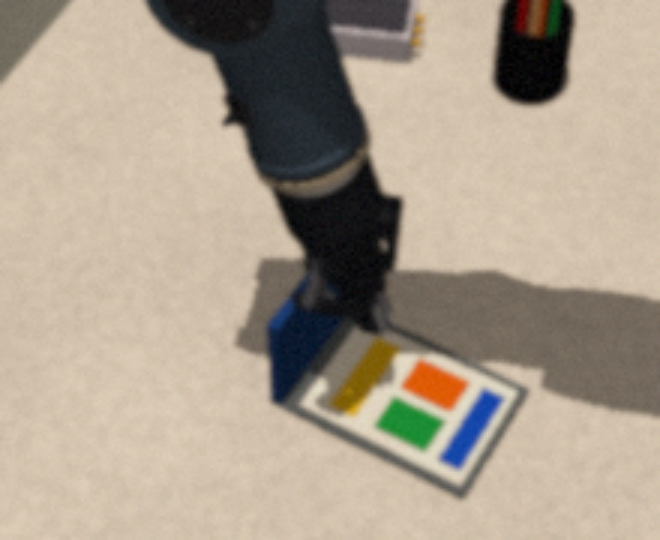

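The fingertips are above the panel, behind the foot, and free of contact. Creeping forward.

```bash
python3 -m handwheel '[{"fingers":1,"x":0.4,"y":-0.04,"z":0,"ax":0,"ay":0,"az":0},{"fingers":1,"x":0.4,"y":-0.04,"z":0,"ax":0,"ay":0,"az":0},{"fingers":1,"x":0.4,"y":-0.04,"z":0,"ax":0,"ay":0,"az":0},{"fingers":1,"x":0.4,"y":-0.04,"z":0,"ax":0,"ay":0,"az":0},{"fingers":1,"x":0.3,"y":-0.03,"z":0,"ax":0,"ay":0,"az":0},{"fingers":1,"x":0.3,"y":-0.03,"z":0,"ax":0,"ay":0,"az":0},{"fingers":1,"x":0.3,"y":-0.03,"z":0,"ax":0,"ay":0,"az":0},{"fingers":1,"x":0.3,"y":-0.03,"z":0,"ax":0,"ay":0,"az":0},{"fingers":1,"x":0.3,"y":-0.03,"z":0,"ax":0,"ay":0,"az":0},{"fingers":1,"x":0.3,"y":-0.03,"z":0,"ax":0,"ay":0,"az":0},{"fingers":1,"x":0.3,"y":-0.03,"z":0,"ax":0,"ay":0,"az":0},{"fingers":1,"x":0.3,"y":-0.03,"z":0,"ax":0,"ay":0,"az":0}]'; python3 -m handwheel '[{"fingers":1,"x":0.3,"y":-0.03,"z":0,"ax":0,"ay":0,"az":0},{"fingers":1,"x":0.3,"y":-0.03,"z":0,"ax":0,"ay":0,"az":0},{"fingers":1,"x":0.3,"y":-0.03,"z":0,"ax":0,"ay":0,"az":0},{"fingers":1,"x":0.3,"y":-0.03,"z":0,"ax":0,"ay":0,"az":0}]'
python3 - <<'E'
from h import *
a,d=shot("side","side6")
cv2.imwrite("pics/side6c.png",cv2.resize(cv2.cvtColor(a[140:320,180:400],cv2.COLOR_RGB2BGR),None,fx=3,fy=3))
E
```

```text
time: 10.25
ee_pos: [0.5335, 0.093, 0.0813]
eef_rot: [0.008, 0.987, -0.055, -0.149]
contact_force: [-0.4, -0.2, 1.2]
gripper_width: -0.0001
finger_force: 0.4
time: 10.65
ee_pos: [0.5457, 0.0918, 0.0813]
eef_rot: [0.008, 0.987, -0.055, -0.149]
contact_force: [-0.4, 0.1, -0.6]
gripper_width: -0.0
finger_force: 0.1
```

View pics/side6c.png

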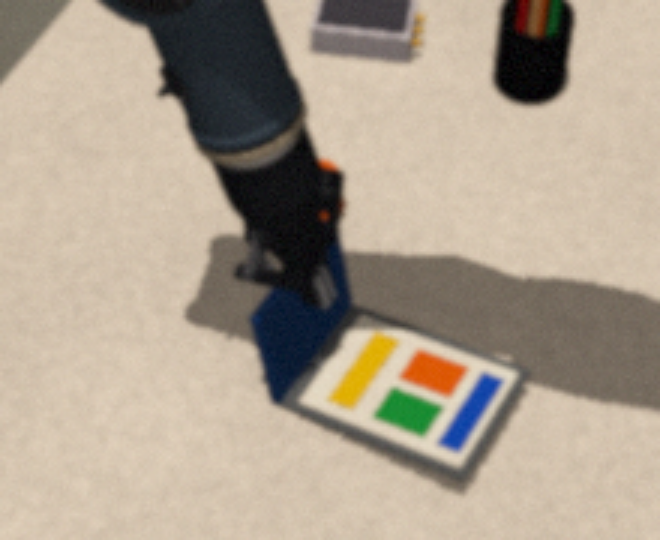

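The stand is pivoting (about 10 degrees) with its corner line in place. Continuing slowly.

```bash
python3 -m handwheel '[{"fingers":1,"x":0.3,"y":-0.03,"z":0,"ax":0,"ay":0,"az":0},{"fingers":1,"x":0.3,"y":-0.03,"z":0,"ax":0,"ay":0,"az":0},{"fingers":1,"x":0.3,"y":-0.03,"z":0,"ax":0,"ay":0,"az":0},{"fingers":1,"x":0.3,"y":-0.03,"z":0,"ax":0,"ay":0,"az":0},{"fingers":1,"x":0.3,"y":-0.03,"z":0,"ax":0,"ay":0,"az":0},{"fingers":1,"x":0.3,"y":-0.03,"z":0,"ax":0,"ay":0,"az":0},{"fingers":1,"x":0.3,"y":-0.03,"z":0,"ax":0,"ay":0,"az":0},{"fingers":1,"x":0.3,"y":-0.03,"z":0,"ax":0,"ay":0,"az":0},{"fingers":1,"x":0.3,"y":-0.03,"z":0,"ax":0,"ay":0,"az":0},{"fingers":1,"x":0.3,"y":-0.03,"z":0,"ax":0,"ay":0,"az":0}]'; python3 -m handwheel '[{"fingers":1,"x":0.3,"y":-0.03,"z":0,"ax":0,"ay":0,"az":0},{"fingers":1,"x":0.3,"y":-0.03,"z":0,"ax":0,"ay":0,"az":0},{"fingers":1,"x":0.3,"y":-0.03,"z":0,"ax":0,"ay":0,"az":0},{"fingers":1,"x":0.5,"y":-0.05,"z":0,"ax":0,"ay":0,"az":0},{"fingers":1,"x":0.5,"y":-0.05,"z":0,"ax":0,"ay":0,"az":0},{"fingers":1,"x":0.5,"y":-0.05,"z":0,"ax":0,"ay":0,"az":0},{"fingers":1,"x":0.5,"y":-0.05,"z":0,"ax":0,"ay":0,"az":0},{"fingers":1,"x":0.5,"y":-0.05,"z":0,"ax":0,"ay":0,"az":0},{"fingers":1,"x":0.5,"y":-0.05,"z":0,"ax":0,"ay":0,"az":0},{"fingers":1,"x":0.5,"y":-0.05,"z":0,"ax":0,"ay":0,"az":0}]'
python3 - <<'E'
from h import *
a,d=shot("side","side7")
cv2.imwrite("pics/side7c.png",cv2.resize(cv2.cvtColor(a[140:320,180:400],cv2.COLOR_RGB2BGR),None,fx=3,fy=3))
E
```

```text
time: 11.7
ee_pos: [0.5756, 0.0888, 0.0813]
eef_rot: [0.008, 0.987, -0.055, -0.149]
contact_force: [0.4, -0.1, 0.0]
gripper_width: -0.0002
finger_force: 0.0
time: 12.7
ee_pos: [0.6198, 0.0844, 0.0813]
eef_rot: [0.008, 0.987, -0.055, -0.149]
contact_force: [0.4, -0.1, -0.4]
gripper_width: -0.0002
finger_force: 0.0
```

View pics/side7c.png

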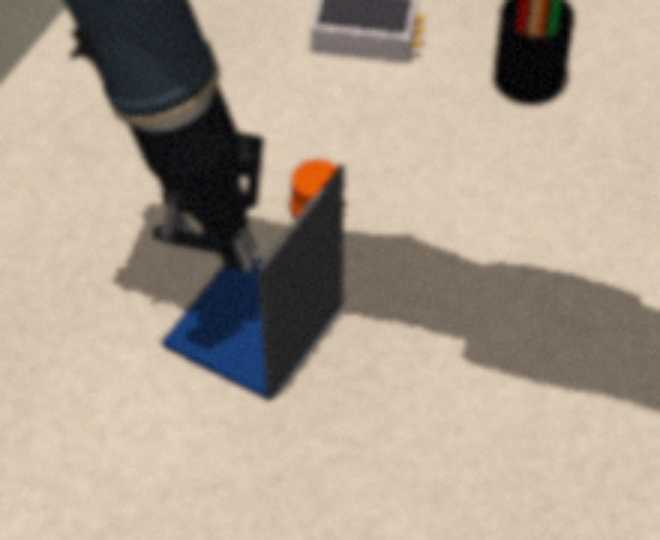

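The stand is on its foot with the panel upright and the jar clear behind it. I'll withdraw forward and up.

```bash
python3 -m handwheel '[{"fingers":1,"x":1,"y":0,"z":1,"ax":0,"ay":0,"az":0},{"fingers":1,"x":1,"y":0,"z":2,"ax":0,"ay":0,"az":0},{"fingers":1,"x":1,"y":0,"z":3,"ax":0,"ay":0,"az":0},{"fingers":1,"x":0,"y":0,"z":3,"ax":0,"ay":0,"az":0},{"fingers":1,"x":0,"y":0,"z":3,"ax":0,"ay":0,"az":0},{"fingers":1,"x":0,"y":0,"z":3,"ax":0,"ay":0,"az":0},{"fingers":1,"x":0,"y":0,"z":3,"ax":0,"ay":0,"az":0},{"fingers":1,"x":0,"y":0,"z":3,"ax":0,"ay":0,"az":0},{"fingers":1,"x":0,"y":0,"z":0,"ax":0,"ay":0,"az":0},{"fingers":1,"x":0,"y":0,"z":0,"ax":0,"ay":0,"az":0},{"fingers":1,"x":0,"y":0,"z":0,"ax":0,"ay":0,"az":0}]'
python3 - <<'E'
from meas import *
a,d=shot("side","side8");h=cv2.cvtColor(a,cv2.COLOR_RGB2HSV);P=cloud("side",d)
f=(h[...,0]>98)&(h[...,0]<128)&(h[...,1]>130)&(P[...,2]<.03)&(P[...,2]>.003)&(P[...,0]>.45)&(P[...,0]<.75)&(P[...,1]>0)&(P[...,1]<.2)
q=P[f];print("foot",q.min(0),q.max(0),np.percentile(q[:,2],[10,50,90]))
m=(h[...,0]<14)&(h[...,1]>170)&(P[...,2]<.06)&(P[...,2]>.003)&(P[...,0]>.55)&(P[...,0]<.75)&(P[...,1]>-.15)&(P[...,1]<.2)
q=P[m];print("jar",q.min(0),q.max(0))
cv2.imwrite("pics/side8c.png",cv2.resize(cv2.cvtColor(a[100:340,160:400],cv2.COLOR_RGB2BGR),None,fx=2.4,fy=2.4))
E
```

```text
time: 13.85
ee_pos: [0.6489, 0.0845, 0.2902]
eef_rot: [0.009, 0.987, -0.055, -0.15]
contact_force: [-0.5, 0.1, -0.7]
gripper_width: 0.0002
finger_force: 0.0
foot [0.57274459 0.0248915  0.00415513] [0.67180907 0.14917606 0.01685361] [0.00853617 0.01110945 0.01371191]
jar [ 0.61108325 -0.07630732  0.0148482 ] [ 0.64066573 -0.03326717  0.05181816]
```

View pics/side8c.png

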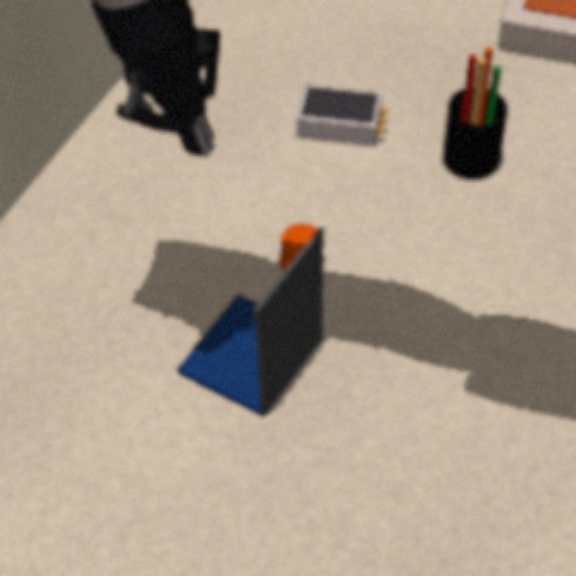

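The stand is upright with its foot at x 0.56–0.67. The jar is upright and clear, and the robot is touching nothing.

```bash
python3 -c "
from bench import order;print(order.job_done())"
```

```text
the job is handed in; nothing more can be done
None
```

The jar was slid about 54 mm clear and is still upright, the stand is back on its blue foot about where it fell, nothing else was touched, and the job was handed in at about 14 s.

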